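Find the worn push switch and throw it out

TASK

One of the three push switches in the rack has a worn spring and clicks at about 3 N, while the sound ones need about 7.5 N. Working from the left-hand switch to the right-hand one, press each cap gently until it clicks, never with more than 20 N, and feel which is the worn one. Then put the worn switch into the navy-blue bowl, leave the two sound ones standing in their pockets, and do not disturb the other things on the bench.

Things in the scene. Friction and masses are not known exactly. Their poses are not given: they have to be found in the camera images.
- pocket_left (a point): Floor centre of the rack's left pocket as seen from the robot (rack y = +85 mm), 12 mm above the bench; a push switch stands here. The three switches look alike: grey square housing 44x44x44 mm, about 0.2 kg, standing loose and square to the rack on the pocket floor. Grip one by two opposite housing sides, 20 to 40 mm above the pocket floor, and lift.
- pocket_middle (a point): Floor centre of the rack's middle pocket as seen from the robot (rack y = 0), 12 mm above the bench; a push switch stands here. Each switch has a flat green cap, 29 mm across and 8 mm thick, on a steel stem above the housing; caps are screwed on by hand, so a cap's top is anywhere from 60 to 68 mm above the pocket floor, on each switch differently. Which pocket holds the worn switch changes.
- pocket_right (a point): Floor centre of the rack's right pocket as seen from the robot (rack y = -85 mm), 12 mm above the bench; a push switch stands here. Pressing a cap: it resists at once with its click force (about 7.5 N sound, 3 N worn), then snaps down with ever less force; 3 mm down it has clicked, at 6.5 mm it meets a hard stop. Let go, it springs back up.
- rack: Wooden test rack, fixed to the bench: board 84x260x12 mm with three pockets in a row along its y axis, 85 mm apart; each pocket is 50x50 mm inside, with a rim 8 mm high and 6 mm thick. Origin: centre of the underside; its +y end is the left end as seen from the robot.
- bowl: Loose navy-blue bowl for rejects, 178 mm across the rim, 76 mm high, 0.3 kg; inside floor flat, about 100 mm across, 6 mm up; origin: centre of the underside.
- ink_tin: Bystander: closed ink tin, yellow top, 64 mm across, 36 mm high; origin at the centre of its underside.
- jar: Bystander: white jar with a blue band, 69 mm across, 135 mm high; origin at the centre of its underside.
- brayer: Bystander: ink roller with a black handle, 187x77x50 mm; origin at the centre of its underside.
- tape: Bystander: roll of masking tape, 96 mm across, 25 mm high; origin at the centre of its underside.
- sanding_block: Bystander: brown cork sanding block, 42x72x30 mm; origin at the centre of its underside.
- paint_tube: Bystander: white paint tube with a red band and black cap, 118x32x24 mm; origin at the centre of its underside.
- gouge: Bystander: wood gouge with a round wooden handle, 137x25x25 mm; origin at the centre of its underside.

How it is judged:
By the outcome, as a careful person would: the job done as asked, in the order asked, and still so for the second after the job is handed in, with the robot touching nothing.
It also fails if it takes over 70 s, if anything falls off the work surface, if the arm or the gripper's body presses on something with over 40 N, if the wrist force passes 120 N, or if a joint passes its speed limit or range.

ROBOT

A 7-joint arm with a two-finger parallel gripper is mounted at the origin on a cart in front of the work surface, level with it; the furniture and walls round the work are solid. World frame = base frame: x ahead of the robot, y to its left, z up, the work surface at z = 0. Lengths are in m, angles in rad, forces in N, time in s.
With the tool pointing down it reaches from about 0.425 to 0.925 m from the base axis. Payload 6.8 kg.
Tool frame: the origin (TCP) lies on the centre line of the jaws, within the pads' length; the fingertips stand 19 mm ahead of it and the grasp point (between the pads) is the TCP (r.tip_extent is the y of the fingertips in the tool frame, in m); y points along the fingers, z is the direction in which the jaws open and shut, and the axes are right-handed (so a half turn about y gives the same grasp; the last joint's range is limited). The gripper opens to 85 mm and grips with 20 to 120 N. Pads are 22 mm wide; open, the fingers measure 114 mm over their backs; the gripper's body (76 mm by 85 mm) begins 54 mm behind the grasp point. The pads swing forward as they close: fully open they stand 13 mm farther back than shut.
Start: joints at [0.999, 0.477, 0.022, 1.555, -0.011, 1.109, -0.083], TCP at [0.302, -0.604, 0.25] pointing down, gripper open.
Joint ranges: [-2.96, 2.96], [-0.34, 2.1], [-1.41, 1.46], [0.24, 2.44], [-1.37, 4.51], [0.17, 1.92], [-2.96, 2.96]. Speed limits (rad/s): [2.39, 2.39, 3.14, 3.14, 3.14, 3.14, 3.14].

INTERFACE

Orientations are given as a rotation vector (axis times angle).
In Python, from bench import r gives the robot as it stands. The module is installed in compiled form; this text tells all that it offers.
- The arm moves only by the tool jog_arm, never from a script. Its argument "motion" is a list of rows, each a list of 3 entries, a list of its own where there are three numbers: the opening, from 0 (shut) to 1 (fully open), then the shift along the tool's x, y, z in m, then the turn, a rotation vector about the tool's x, y, z in degrees. A call has 1 to 10 rows; each row shifts and turns the commanded pose from where the row before left it, along the tool's axes as they then stand; what a row does not reach is not made up. A row lasts 1/12 s, in which the tool goes at most 41.7 mm and 7.16 degrees, less where a joint would pass 70% of its speed; a pose out of reach is approached as far as the arm can. A call with a gripper value outside its range is refused whole. The fingers move at their own pace and stop on an object; "force" is the grip in N (left out, the last holds). Time passes only in rows, so rows that do not move let the fingers close. It gives the time, the measured TCP pose, the force and the opening at its end, in the units of the state.
- r.get_obs(): the state, without advancing time (a new reading comes with each control period).
- r.grab_frame(name): name is "side" or "top" or "wrist"; returns a dict with "image" (400x640x3 uint8, red, green, blue), "range_z" (400x640 float32, m along the optical axis (not along the pixel's ray), 0 where there is no reading), "fx", "fy", "cx", "cy" (pixels), "xyz" and "orientation" of the camera in the world. Camera axes: x right, y down, z forward; pixel columns grow to the right and rows downward; lengths in m; the calibration is good to about 2 mm. A picture is of the moment at which its call begins.
- r.hand_in(): hands the job in, once; it reports no verdict.
The state is a dict: "clock": time; "joints": joint angles; "qvel": joint speeds; "tau": joint torques, N m; "tcp_pos": TCP position; "orientation": TCP orientation; "contact_force": force on the tool from outside, world axes, zero at the start; "moment": the same for the moment, N m; "grip_width": finger opening in m.
Only numpy, scipy, OpenCV 4.12 (cv2) and the standard library are available. Lean on these libraries where they do the work, as an engineer would, in place of code of your own. Each camera call takes 0.05 s, during which the arm holds its last target.

## Working session

There is one attempt and no reset: what is moved stays moved. The work goes in short steps, Python scripts to look and compute and a tool call to move; the robot and the scene stay as the last step left them, time stands still between calls to the robot, and variables do not carry over. Pictures are saved under pics/ and viewed, and the job is handed in when it is done.

Besides the shell and the picture viewer there is one more tool, called after "Request:" by a JSON object that holds its "op" and its "data". jog_arm: Moves the arm, as the interface text tells. Its arguments: {"type":"object","properties":{"motion":{"type":"array","items":{"type":"array"}},"force":{"type":"number"}},"required":["motion"]}

```bash
mkdir -p pics; cat > h.py <<'E'
import numpy as np, cv2
from scipy.spatial.transform import Rotation as R
from bench import r
def snap(n,f):
    d=r.grab_frame(n); cv2.imwrite(f'pics/{f}.png',cv2.cvtColor(d['image'],cv2.COLOR_RGB2BGR)); np.savez(f'pics/{f}.npz',**d); return d
def cloud(d):
    z=d['range_z']; v,u=np.mgrid[0:z.shape[0],0:z.shape[1]]
    P=np.stack([(u-d['cx'])/d['fx']*z,(v-d['cy'])/d['fy']*z,z],-1)
    o=np.array(d['orientation'])
    M=R.from_rotvec(o) if o.shape==(3,) else (R.from_matrix(o) if o.shape==(3,3) else R.from_quat(o))
    W=P@M.as_matrix().T+np.array(d['xyz']); W[z==0]=np.nan; return W
E
python3 - <<'E'
from h import *
for n in ('top','side'):
    d=snap(n,n+'0'); print(n,d['xyz'],d['orientation'],d['fx'])
o=r.get_obs(); print(o); print(r.tip_extent)
print(R.from_rotvec(o['orientation']).as_matrix().round(3))
E
```

```text
top [ 0.50718551 -0.07660901  1.03102994] [-2.20145772  2.1416969  -0.07890845] 420.19402155086254
side [0.3367054  0.89016749 0.88938348] [-0.38733692  2.72358682 -1.27466338] 478.86564229903513
{'clock': 0.1, 'joints': array([ 0.99891151,  0.47768943,  0.0223414 ,  1.55634616, -0.0115164 ,
        1.10928738, -0.08312444]), 'qvel': array([ 3.66756803e-04, -1.08386392e-03, -3.92443036e-05, -3.12698935e-03,
       -3.18177767e-04,  1.99983524e-04,  7.17248169e-04]), 'tau': array([ 4.50148407e-03, -5.97759426e+01,  1.61337107e+00, -2.81957996e+01,
        1.28390815e-02,  4.94078704e-03, -2.92664811e-05]), 'tcp_pos': array([ 0.30172748, -0.60325448,  0.24944437]), 'orientation': array([-0.46414333,  1.96514642, -1.96205247]), 'contact_force': array([-0.109502  , -0.10536899, -0.11464835]), 'moment': array([ 0.02525349,  0.05777613, -0.02741107]), 'grip_width': 0.08565410503538655}
0.019
[[-0.894 -0.001  0.447]
 [-0.447  0.001 -0.894]
 [ 0.    -1.    -0.002]]
```

View pics/top0.png

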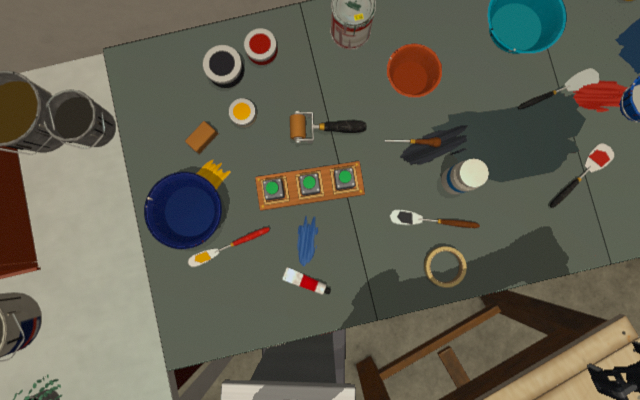

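View pics/side0.png

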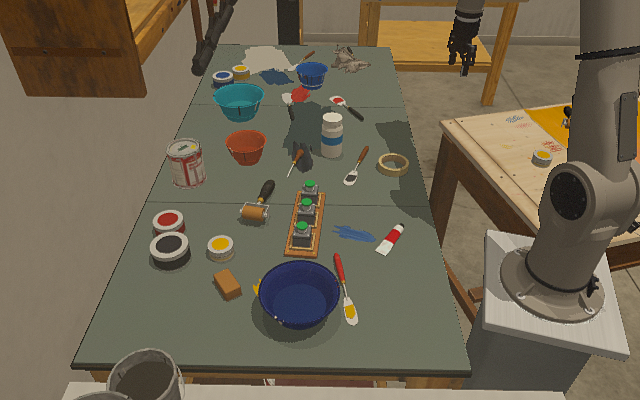

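The top view shows the rack centred near (310,185), with green caps at about (272,188), (309,183) and (345,177). The navy bowl is at about (185,208), just left of the rack. Next I'll measure all of these.

```bash
python3 - <<'E'
from h import *
for n in ('top','side'):
    d=dict(np.load(f'pics/{n}0.npz')); W=cloud(d); im=d['image'].astype(int)
    g=(im[...,1]>im[...,0]*1.6)&(im[...,1]>im[...,2]*1.5)&(im[...,1]>90)
    k,l,s,c=cv2.connectedComponentsWithStats(g.astype(np.uint8))
    for i in range(1,k):
        if s[i,4]<20: continue
        p=W[l==i]; top=p[p[:,2]>np.nanmedian(p[:,2])-.004]; print(n,'cap',c[i].round(1),s[i,4],((np.nanmin(p,0)+np.nanmax(p,0))/2).round(4),np.nanmedian(p,0).round(4))
    # rack: brown pixels
    hsv=cv2.cvtColor(d['image'],cv2.COLOR_RGB2HSV)
    x,y,z=W[...,0],W[...,1],W[...,2]
    near=(np.hypot(x-np.nanmedian(W[g][:,0]),y-np.nanmedian(W[g][:,1]))<.17)
    m=near&(z>.007)&(z<.03)&(hsv[...,1]>90)&(hsv[...,0]<20)
    k,l,s,c=cv2.connectedComponentsWithStats(m.astype(np.uint8)); i=1+s[1:,4].argmax()
    p=W[l==i][:,:2].astype(np.float32); print(n,'rack',cv2.minAreaRect(p))
    b=(hsv[...,0]>110)&(hsv[...,0]<130)&(hsv[...,1]>150)&(z>.065)&(z<.09)&(y>.05)
    q=W[b]; A=np.c_[2*q[:,:2],np.ones(len(q))]; s_=np.linalg.lstsq(A,(q[:,:2]**2).sum(1),rcond=None)[0]
    print('bowl',s_[:2],np.sqrt(s_[2]+s_[:2]@s_[:2]),len(q),np.nanmin(q,0),np.nanmax(q,0), 'bench z',np.nanmedian(z[np.abs(z)<.01]))
E
```

```text
top cap [344.5 176.3] 125 [ 0.6424 -0.1193  0.0689] [ 0.642  -0.1193  0.0789]
top cap [308.6 182. ] 128 [ 0.6272 -0.0371  0.071 ] [ 0.626  -0.0384  0.0803]
top cap [271.5 187.5] 121 [0.6118 0.0479 0.068 ] [0.6117 0.0464 0.075 ]
top rack ((0.6275259256362915, -0.03719758987426758), (0.08419062197208405, 0.25977927446365356), 10.297776222229004)
bowl [0.55517408 0.24866778] 0.08208788581051828 984 [0.46786412 0.16241512 0.06501126] [0.64300487 0.3375036  0.07723963] bench z 0.0011639790546190687
side cap [309.5 182.6] 54 [ 0.6564 -0.1656  0.0423] [ 0.6411 -0.1197  0.0785]
side cap [306.1 201.1] 62 [ 0.6345 -0.0599  0.0583] [ 0.6258 -0.0384  0.0808]
side cap [301.7 224.7] 72 [0.617  0.0226 0.0522] [0.6117 0.0467 0.0748]
side rack ((0.6263217926025391, -0.03689900040626526), (0.08465968072414398, 0.26533278822898865), 10.356021881103516)
bowl [0.55654981 0.2462246 ] 0.08641028662372344 5 [0.59018362 0.16662355 0.07131238] [0.64312202 0.26624836 0.07421046] bench z 0.0007810469662963282
```

Request:
{"op": "jog_arm", "data": {"motion": [[0, [0, 0, 0], [0, -7, 0]], [0, [0, 0, 0], [0, -7, 0]], [0, [0, 0, 0], [0, -7, 0]], [0, [0, 0, 0], [0, -7, 0]], [0, [0, 0, 0], [0, -7, 0]], [0, [0, 0, 0], [0, -7, 0]], [0, [0, 0, 0], [0, -7, 0]], [0, [0, 0, 0], [0, -7, 0]], [0, [0, 0, 0], [0, -7, 0]], [0, [0, 0, 0], [0, -7, 0]]], "force": 40}}

```text
clock: 0.93
tcp_pos: [0.3017, -0.6034, 0.2497]
orientation: [-1.264, 1.121, -1.119]
contact_force: [-0.2, -0.1, -0.7]
grip_width: -0.0001
```

```bash
cat >> h.py <<'E'
def to(x,y,z,yaw=None):
    o=r.get_obs(); M=R.from_rotvec(o['orientation']).as_matrix()
    d=M.T@(np.array([x,y,z])-o['tcp_pos'])
    print('t',o['clock'].__round__(2),'pos',o['tcp_pos'].round(4),'w',round(o['grip_width'],4),'F',o['contact_force'].round(2))
    print('tool shift mm',(d*1000).round(1))
    if yaw is not None:
        T=np.array([[-np.sin(yaw)*-1,0,np.cos(yaw)],[-np.cos(yaw),0,np.sin(yaw)],[0,-1,0]])
        print('turn deg',np.degrees(R.from_matrix(M.T@T).as_rotvec()).round(2))
E
python3 -c "
from h import *
to(.6118,.0466,.16,np.radians(10.3)); print(r.get_obs()['joints'].round(2))"
```

```text
t 0.93 pos [ 0.3017 -0.6034  0.2497] w -0.0001 F [-0.2  -0.1  -0.73]
tool shift mm [-607.9   90.1  386.2]
turn deg [ 0.03 -3.38 -0.06]
[ 1.18  0.49 -0.24  1.54  0.12  1.13  1.04]
```

Request:
{"op": "jog_arm", "data": {"motion": [[0, [0, 0, 0], [0, -3.4, 0]], [0, [-0.029, 0, 0.021], [0, 0, 0]], [0, [-0.029, 0, 0.021], [0, 0, 0]], [0, [-0.029, 0, 0.021], [0, 0, 0]], [0, [-0.029, 0, 0.021], [0, 0, 0]], [0, [-0.029, 0, 0.021], [0, 0, 0]], [0, [-0.029, 0, 0.021], [0, 0, 0]], [0, [-0.029, 0, 0.021], [0, 0, 0]], [0, [-0.029, 0, 0.021], [0, 0, 0]], [0, [-0.029, 0, 0.021], [0, 0, 0]]]}}

```text
clock: 1.77
tcp_pos: [0.4431, -0.3122, 0.2501]
orientation: [-1.287, 1.081, -1.08]
contact_force: [1.7, -0.9, -1.0]
grip_width: 0.0003
```

Request:
{"op": "jog_arm", "data": {"motion": [[0, [-0.029, 0, 0.021], [0, 0, 0]], [0, [-0.029, 0, 0.021], [0, 0, 0]], [0, [-0.029, 0, 0.021], [0, 0, 0]], [0, [-0.029, 0, 0.021], [0, 0, 0]], [0, [-0.029, 0, 0.021], [0, 0, 0]], [0, [-0.029, 0, 0.021], [0, 0, 0]], [0, [-0.029, 0, 0.021], [0, 0, 0]], [0, [-0.029, 0, 0.021], [0, 0, 0]], [0, [-0.029, 0, 0.021], [0, 0, 0]], [0, [0, 0, 0], [0, 0, 0]]]}}

```text
clock: 2.6
tcp_pos: [0.5857, -0.0151, 0.2505]
orientation: [-1.285, 1.073, -1.07]
contact_force: [0.8, 1.2, 0.2]
grip_width: -0.0001
```

```bash
python3 -c "
from h import *
to(.6118,.0466,.12,np.radians(10.3)); snap('wrist','w1')"
```

```text
t 2.6 pos [ 0.5857 -0.0151  0.2505] w -0.0001 F [0.78 1.23 0.23]
tool shift mm [-55.2 130.9  36.5]
turn deg [-0.16  0.25 -0.28]
```

Request:
{"op": "jog_arm", "data": {"motion": [[0, [-0.018, 0.03, 0.012], [0, 0, 0]], [0, [-0.018, 0.03, 0.012], [0, 0, 0]], [0, [-0.019, 0.03, 0.012], [0, 0.2, 0]], [0, [0, 0.025, 0], [0, 0, 0]], [0, [0, 0.016, 0], [0, 0, 0]], [0, [0, 0, 0], [0, 0, 0]], [0, [0, 0, 0], [0, 0, 0]], [0, [0, 0, 0], [0, 0, 0]]]}}

```text
clock: 3.32
tcp_pos: [0.6104, 0.0354, 0.1204]
orientation: [-1.284, 1.082, -1.084]
contact_force: [0.1, 0.0, 0.4]
grip_width: -0.0001
```

```bash
python3 -c "
from h import *
to(.6118,.0466,.10,np.radians(10.3)); snap('wrist','w1'); snap('side','s1')"
```

```text
t 3.32 pos [0.6104 0.0354 0.1204] w -0.0001 F [0.09 0.01 0.42]
tool shift mm [-10.8  20.4   3.2]
turn deg [-0.07 -0.6   0.03]
```

View pics/w1.png

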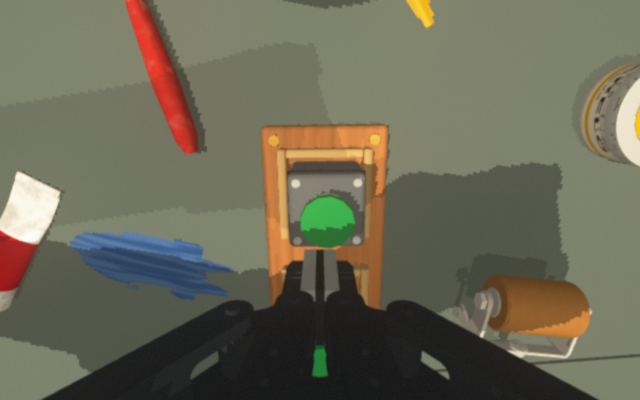

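View pics/s1.png

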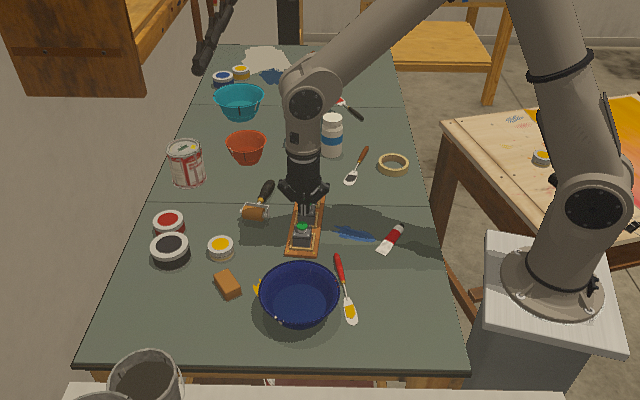

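The wrist picture shows the shut fingertips near (320,255), just short of the left cap, which is centred near (328,221). That matches the remaining 11 mm along −x.

Request:
{"op": "jog_arm", "data": {"motion": [[0, [-0.0108, 0, 0.0032], [0, -0.6, 0]], [0, [0, 0, 0], [0, 0, 0]], [0, [0, 0.01, 0], [0, 0, 0]], [0, [0, 0.01, 0], [0, 0, 0]], [0, [0, 0, 0], [0, 0, 0]], [0, [0, 0, 0], [0, 0, 0]]]}}

```text
clock: 3.92
tcp_pos: [0.6102, 0.0471, 0.0979]
orientation: [-1.291, 1.077, -1.074]
contact_force: [0.3, 0.8, 1.0]
grip_width: 0.0004
```

```bash
python3 -c "
from h import *
to(.6118,.0466,.094,np.radians(10.3))"
```

```text
t 3.92 pos [0.6102 0.0471 0.0979] w 0.0004 F [0.27 0.77 1.  ]
tool shift mm [0.7 3.9 1.5]
turn deg [0.15 0.07 0.  ]
```

Request:
{"op": "jog_arm", "data": {"motion": [[0, [0, 0.001, 0], [0, 0, 0]], [0, [0, 0, 0], [0, 0, 0]]]}}

```text
clock: 4.08
tcp_pos: [0.6112, 0.0473, 0.0982]
orientation: [-1.289, 1.075, -1.075]
contact_force: [0.5, -0.5, 0.1]
grip_width: 0.0001
```

Request:
{"op": "jog_arm", "data": {"motion": [[0, [0, 0.001, 0], [0, 0, 0]], [0, [0, 0, 0], [0, 0, 0]]]}}

```text
clock: 4.25
tcp_pos: [0.6112, 0.0474, 0.0974]
orientation: [-1.289, 1.075, -1.075]
contact_force: [0.2, 0.5, 0.7]
grip_width: 0.0001
```

Request:
{"op": "jog_arm", "data": {"motion": [[0, [0, 0.001, 0], [0, 0, 0]], [0, [0, 0, 0], [0, 0, 0]]]}}

```text
clock: 4.42
tcp_pos: [0.6111, 0.0474, 0.0963]
orientation: [-1.289, 1.075, -1.075]
contact_force: [0.6, 0.6, 0.4]
grip_width: 0.0003
```

Request:
{"op": "jog_arm", "data": {"motion": [[0, [0, 0.001, 0], [0, 0, 0]], [0, [0, 0, 0], [0, 0, 0]]]}}

```text
clock: 4.58
tcp_pos: [0.6111, 0.0474, 0.0952]
orientation: [-1.29, 1.075, -1.075]
contact_force: [0.2, -0.1, 0.1]
grip_width: 0.0001
```

Request:
{"op": "jog_arm", "data": {"motion": [[0, [0, 0.001, 0], [0, 0, 0]], [0, [0, 0, 0], [0, 0, 0]]]}}

```text
clock: 4.75
tcp_pos: [0.611, 0.0474, 0.0941]
orientation: [-1.29, 1.075, -1.075]
contact_force: [0.3, 0.4, 0.4]
grip_width: 0.0
```

Request:
{"op": "jog_arm", "data": {"motion": [[0, [0, 0.001, 0], [0, 0, 0]], [0, [0, 0, 0], [0, 0, 0]]]}}

```text
clock: 4.92
tcp_pos: [0.6112, 0.0475, 0.0933]
orientation: [-1.289, 1.075, -1.075]
contact_force: [0.5, -0.6, -0.2]
grip_width: -0.0002
```

Request:
{"op": "jog_arm", "data": {"motion": [[0, [0, 0.001, 0], [0, 0, 0]], [0, [0, 0, 0], [0, 0, 0]]]}}

```text
clock: 5.08
tcp_pos: [0.6113, 0.0475, 0.0929]
orientation: [-1.289, 1.074, -1.075]
contact_force: [-2.2, -0.8, 6.2]
grip_width: -0.0004
```

Request:
{"op": "jog_arm", "data": {"motion": [[0, [0, 0.001, 0], [0, 0, 0]], [0, [0, 0, 0], [0, 0, 0]]]}}

```text
clock: 5.25
tcp_pos: [0.6113, 0.0475, 0.0919]
orientation: [-1.289, 1.074, -1.075]
contact_force: [-3.1, -0.4, 5.8]
grip_width: 0.0
```

Request:
{"op": "jog_arm", "data": {"motion": [[0, [0, 0.001, 0], [0, 0, 0]], [0, [0, 0, 0], [0, 0, 0]]]}}

```text
clock: 5.42
tcp_pos: [0.6112, 0.0475, 0.0907]
orientation: [-1.289, 1.074, -1.075]
contact_force: [-0.3, -1.0, 4.1]
grip_width: 0.0
```

Request:
{"op": "jog_arm", "data": {"motion": [[0, [0, 0.001, 0], [0, 0, 0]], [0, [0, 0, 0], [0, 0, 0]]]}}

```text
clock: 5.58
tcp_pos: [0.6112, 0.0475, 0.0894]
orientation: [-1.289, 1.075, -1.075]
contact_force: [-0.1, -0.1, 4.0]
grip_width: 0.0001
```

Request:
{"op": "jog_arm", "data": {"motion": [[0, [0, 0.0005, 0], [0, 0, 0]], [0, [0, 0, 0], [0, 0, 0]]]}}

```text
clock: 5.75
tcp_pos: [0.6112, 0.0475, 0.0887]
orientation: [-1.289, 1.075, -1.075]
contact_force: [-1.3, -0.5, 3.2]
grip_width: 0.0
```

Force rose to 6.2 N at contact (z ≈ 0.093) and fell to 3.2 N at about 4.3 mm down, so the left switch has clicked and feels sound. I'll lift off and go to the middle one.

Request:
{"op": "jog_arm", "data": {"motion": [[0, [0, -0.015, 0], [0, 0, 0]], [0, [0, -0.015, 0], [0, 0, 0]], [0, [0.02, 0, 0], [0, 0, 0]], [0, [0.03, 0, 0], [0, 0, 0]], [0, [0.025, 0, 0], [0, 0, 0]], [0, [0.01, 0, 0], [0, 0, 0]], [0, [0, 0, 0], [0, 0, 0]], [0, [0, 0, 0], [0, 0, 0]], [0, [0, 0, 0], [0, 0, 0]], [0, [0, 0, 0], [0, 0, 0]]]}}

```text
clock: 6.58
tcp_pos: [0.6262, -0.0337, 0.1188]
orientation: [-1.29, 1.073, -1.072]
contact_force: [0.0, 0.3, 0.6]
grip_width: -0.0
```

```bash
python3 -c "
from h import *
to(.627,-.037,.103,np.radians(10.3))"
```

```text
t 6.58 pos [ 0.6262 -0.0337  0.1188] w -0.0 F [0.01 0.35 0.65]
tool shift mm [ 3.5 15.8  0.2]
turn deg [-0.    0.24 -0.07]
```

Request:
{"op": "jog_arm", "data": {"motion": [[0, [0.0035, 0.008, 0], [0, 0.2, 0]], [0, [0, 0.008, 0], [0, 0, 0]], [0, [0, 0, 0], [0, 0, 0]], [0, [0, 0, 0], [0, 0, 0]], [0, [0, 0, 0], [0, 0, 0]]]}}

```text
clock: 7.0
tcp_pos: [0.6269, -0.0393, 0.1025]
orientation: [-1.288, 1.078, -1.077]
contact_force: [0.2, -0.6, 0.2]
grip_width: 0.0003
```

Request:
{"op": "jog_arm", "data": {"motion": [[0, [0, 0.001, 0], [0, 0, 0]], [0, [0, 0, 0], [0, 0, 0]]]}}

```text
clock: 7.17
tcp_pos: [0.6271, -0.0395, 0.1019]
orientation: [-1.288, 1.077, -1.077]
contact_force: [0.3, -0.2, 0.5]
grip_width: -0.0002
```

Request:
{"op": "jog_arm", "data": {"motion": [[0, [0, 0.001, 0], [0, 0, 0]], [0, [0, 0, 0], [0, 0, 0]]]}}

```text
clock: 7.33
tcp_pos: [0.6271, -0.0396, 0.1008]
orientation: [-1.288, 1.077, -1.078]
contact_force: [-0.1, -0.6, 0.6]
grip_width: 0.0
```

Request:
{"op": "jog_arm", "data": {"motion": [[0, [0, 0.001, 0], [0, 0, 0]], [0, [0, 0, 0], [0, 0, 0]]]}}

```text
clock: 7.5
tcp_pos: [0.627, -0.0396, 0.0997]
orientation: [-1.288, 1.077, -1.077]
contact_force: [-0.1, 0.6, -0.5]
grip_width: 0.0
```

Request:
{"op": "jog_arm", "data": {"motion": [[0, [0, 0.001, 0], [0, 0, 0]], [0, [0, 0, 0], [0, 0, 0]]]}}

```text
clock: 7.67
tcp_pos: [0.6272, -0.0396, 0.0988]
orientation: [-1.288, 1.077, -1.078]
contact_force: [0.6, 1.1, 0.2]
grip_width: -0.0004
```

Request:
{"op": "jog_arm", "data": {"motion": [[0, [0, 0.001, 0], [0, 0, 0]], [0, [0, 0, 0], [0, 0, 0]]]}}

```text
clock: 7.83
tcp_pos: [0.6272, -0.0396, 0.0979]
orientation: [-1.288, 1.077, -1.078]
contact_force: [0.2, -0.3, 2.4]
grip_width: 0.0001
```

Request:
{"op": "jog_arm", "data": {"motion": [[0, [0, 0.001, 0], [0, 0, 0]], [0, [0, 0, 0], [0, 0, 0]]]}}

```text
clock: 8.0
tcp_pos: [0.6272, -0.0396, 0.0968]
orientation: [-1.288, 1.077, -1.078]
contact_force: [0.1, -0.3, 2.1]
grip_width: 0.0001
```

Request:
{"op": "jog_arm", "data": {"motion": [[0, [0, 0.001, 0], [0, 0, 0]], [0, [0, 0, 0], [0, 0, 0]]]}}

```text
clock: 8.17
tcp_pos: [0.6272, -0.0396, 0.0957]
orientation: [-1.288, 1.077, -1.078]
contact_force: [0.2, -0.3, 1.5]
grip_width: 0.0001
```

Request:
{"op": "jog_arm", "data": {"motion": [[0, [0, 0.001, 0], [0, 0, 0]], [0, [0, 0, 0], [0, 0, 0]]]}}

```text
clock: 8.33
tcp_pos: [0.6271, -0.0396, 0.0946]
orientation: [-1.288, 1.077, -1.077]
contact_force: [0.5, 1.2, 1.4]
grip_width: -0.0
```

The middle switch peaked at about 2.4 N and faded to 1.4 N, so it feels worn. I'll press it slightly deeper to be sure it clicks, then check the right one.

Request:
{"op": "jog_arm", "data": {"motion": [[0, [0, 0.0006, 0], [0, 0, 0]], [0, [0, 0, 0], [0, 0, 0]]]}}

```text
clock: 8.5
tcp_pos: [0.627, -0.0396, 0.094]
orientation: [-1.288, 1.077, -1.077]
contact_force: [0.7, 0.4, 0.3]
grip_width: 0.0
```

Request:
{"op": "jog_arm", "data": {"motion": [[0, [0, -0.012, 0], [0, 0, 0]], [0, [0, -0.013, 0], [0, 0, 0]], [0, [0.02, 0, 0], [0, 0, 0]], [0, [0.03, 0, 0], [0, 0, 0]], [0, [0.024, 0, 0], [0, 0, 0]], [0, [0.01, 0, 0], [0, 0, 0]], [0, [0, 0, 0], [0, 0, 0]], [0, [0, 0, 0], [0, 0, 0]], [0, [0, 0, 0], [0, 0, 0]], [0, [0, 0, 0], [0, 0, 0]]]}}

```text
clock: 9.33
tcp_pos: [0.6418, -0.1197, 0.1195]
orientation: [-1.288, 1.076, -1.074]
contact_force: [-0.4, -0.7, 0.1]
grip_width: -0.0
```

```bash
python3 -c "
from h import *
to(.642,-.120,.101,np.radians(10.3))"
```

```text
t 9.33 pos [ 0.6418 -0.1197  0.1195] w -0.0 F [-0.43 -0.7   0.13]
tool shift mm [ 0.4 18.5  0.1]
turn deg [-0.02  0.04 -0.07]
```

Right cap contact expected near 0.0965.

Request:
{"op": "jog_arm", "data": {"motion": [[0, [0, 0.01, 0], [0, 0, 0]], [0, [0, 0.009, 0], [0, 0, 0]], [0, [0, 0, 0], [0, 0, 0]], [0, [0, 0, 0], [0, 0, 0]], [0, [0, 0, 0], [0, 0, 0]]]}}

```text
clock: 9.75
tcp_pos: [0.6417, -0.122, 0.0998]
orientation: [-1.288, 1.078, -1.077]
contact_force: [-0.1, -0.5, -0.4]
grip_width: 0.0
```

Request:
{"op": "jog_arm", "data": {"motion": [[0, [0, 0.001, 0], [0, 0, 0]], [0, [0, 0, 0], [0, 0, 0]]]}}

```text
clock: 9.92
tcp_pos: [0.642, -0.1223, 0.0993]
orientation: [-1.288, 1.077, -1.078]
contact_force: [-0.2, -0.6, 0.5]
grip_width: -0.0001
```

Request:
{"op": "jog_arm", "data": {"motion": [[0, [0, 0.001, 0], [0, 0, 0]], [0, [0, 0, 0], [0, 0, 0]]]}}

```text
clock: 10.08
tcp_pos: [0.6419, -0.1224, 0.0983]
orientation: [-1.288, 1.077, -1.078]
contact_force: [-0.4, 0.5, 1.0]
grip_width: 0.0
```

Request:
{"op": "jog_arm", "data": {"motion": [[0, [0, 0.001, 0], [0, 0, 0]], [0, [0, 0, 0], [0, 0, 0]]]}}

```text
clock: 10.25
tcp_pos: [0.6418, -0.1223, 0.0971]
orientation: [-1.288, 1.077, -1.077]
contact_force: [0.3, -0.6, 0.0]
grip_width: 0.0001
```

Request:
{"op": "jog_arm", "data": {"motion": [[0, [0, 0.001, 0], [0, 0, 0]], [0, [0, 0, 0], [0, 0, 0]]]}}

```text
clock: 10.42
tcp_pos: [0.642, -0.1223, 0.0969]
orientation: [-1.288, 1.077, -1.078]
contact_force: [-2.6, -0.1, 7.3]
grip_width: 0.0
```

Contact is at about 0.0970 with 7.3 N, so this one is sound. I'll press on to about 4.2 mm down.

Request:
{"op": "jog_arm", "data": {"motion": [[0, [0, 0.001, 0], [0, 0, 0]], [0, [0, 0, 0], [0, 0, 0]]]}}

```text
clock: 10.58
tcp_pos: [0.642, -0.1223, 0.096]
orientation: [-1.288, 1.077, -1.078]
contact_force: [-2.5, -0.8, 5.2]
grip_width: 0.0001
```

Request:
{"op": "jog_arm", "data": {"motion": [[0, [0, 0.001, 0], [0, 0, 0]], [0, [0, 0, 0], [0, 0, 0]]]}}

```text
clock: 10.75
tcp_pos: [0.642, -0.1223, 0.0948]
orientation: [-1.288, 1.077, -1.078]
contact_force: [-1.4, 0.3, 4.9]
grip_width: -0.0
```

Request:
{"op": "jog_arm", "data": {"motion": [[0, [0, 0.001, 0], [0, 0, 0]], [0, [0, 0, 0], [0, 0, 0]]]}}

```text
clock: 10.92
tcp_pos: [0.6419, -0.1223, 0.0934]
orientation: [-1.288, 1.077, -1.078]
contact_force: [-1.7, 0.0, 2.6]
grip_width: 0.0003
```

Request:
{"op": "jog_arm", "data": {"motion": [[0, [0, 0.0007, 0], [0, 0, 0]], [0, [0, 0, 0], [0, 0, 0]]]}}

```text
clock: 11.08
tcp_pos: [0.6419, -0.1223, 0.0924]
orientation: [-1.288, 1.077, -1.078]
contact_force: [-1.4, -0.7, 2.8]
grip_width: 0.0001
```

Request:
{"op": "jog_arm", "data": {"motion": [[0, [0, -0.025, 0], [0, 0, 0]], [0, [0, -0.035, 0], [0, 0, 0]], [1, [-0.02, -0.01, 0], [0, 0, 0]], [1, [-0.03, 0, 0], [0, 0, 0]], [1, [-0.025, 0, 0], [0, 0, 0]], [1, [-0.01, 0, 0], [0, 0, 0]], [1, [0, 0, 0], [0, 0, 0]], [1, [0, 0, 0], [0, 0, 0]], [1, [0, 0, 0], [0, 0, 0]], [1, [0, 0, 0], [0, 0, 0]]]}}

```text
clock: 11.92
tcp_pos: [0.627, -0.041, 0.162]
orientation: [-1.288, 1.08, -1.08]
contact_force: [-0.6, 0.5, -0.1]
grip_width: 0.085
```

```bash
python3 - <<'E'
from h import *
to(.627,-.037,.12,np.radians(10.3))
d=snap('wrist','w2');W=cloud(d); im=d['image'].astype(int)
g=(im[...,1]>im[...,0]*1.6)&(im[...,1]>im[...,2]*1.5)&(im[...,1]>70)&(W[...,2]>.06)
k,l,s,c=cv2.connectedComponentsWithStats(g.astype(np.uint8))
for i in range(1,k):
    if s[i,4]>50:
        p=W[l==i]; print(c[i],s[i,4],np.nanmedian(p,0),(np.nanmin(p,0)+np.nanmax(p,0))/2)
E
```

```text
t 11.92 pos [ 0.627 -0.041  0.162] w 0.085 F [-0.6   0.51 -0.06]
tool shift mm [-4.  42.   0.7]
turn deg [ 0.03 -0.29  0.05]
[321.14085866  66.68210323] 2073 [0.61183113 0.04776992 0.07419489] [0.61194493 0.04757008 0.07424836]
[319.40223097 214.02362205] 1524 [ 0.62573098 -0.03671796  0.07965615] [ 0.62559942 -0.03708858  0.07914917]
[320.83347494 326.21580289] 1177 [ 0.64091268 -0.11774339  0.07768394] [ 0.64078797 -0.11902792  0.07682973]
```

View pics/w2.png

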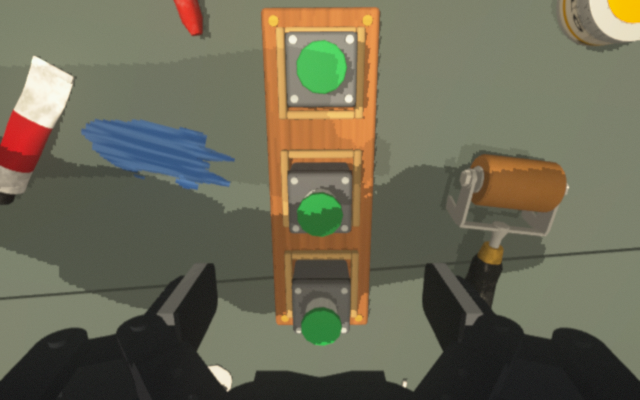

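The wrist picture shows three upright switches, with the middle cap at (319,214), between the open fingers. I'll centre on it and descend.

Request:
{"op": "jog_arm", "data": {"motion": [[1, [-0.003, 0.02, 0], [0, -0.2, 0]], [1, [0, 0.022, 0], [0, 0, 0]], [1, [0, 0.01, 0], [0, 0, 0]], [1, [0, 0, 0], [0, 0, 0]], [1, [0, 0, 0], [0, 0, 0]], [1, [0, 0, 0], [0, 0, 0]]]}}

```text
clock: 12.47
tcp_pos: [0.6271, -0.0359, 0.1115]
orientation: [-1.288, 1.074, -1.076]
contact_force: [0.2, -0.5, 0.0]
grip_width: 0.0855
```

```bash
python3 - <<'E'
from h import *
to(.6264,-.037,.045,np.radians(10.3))
E
```

```text
t 12.47 pos [ 0.6271 -0.0359  0.1115] w 0.0855 F [ 0.24 -0.48  0.05]
tool shift mm [ 0.9 66.5 -1. ]
turn deg [-0.08  0.04  0.01]
```

Request:
{"op": "jog_arm", "data": {"motion": [[1, [0.001, 0.015, -0.0008], [0, 0, 0]], [1, [0, 0.015, 0], [0, 0, 0]], [1, [0, 0.015, 0], [0, 0, 0]], [1, [0, 0.012, 0], [0, 0, 0]], [1, [0, 0.009, 0], [0, 0, 0]], [1, [0, 0, 0], [0, 0, 0]], [1, [0, 0, 0], [0, 0, 0]], [1, [0, 0, 0], [0, 0, 0]]]}}

```text
clock: 13.13
tcp_pos: [0.6265, -0.0367, 0.0454]
orientation: [-1.288, 1.074, -1.076]
contact_force: [0.4, -0.6, -0.1]
grip_width: 0.0851
```

Request:
{"op": "jog_arm", "data": {"motion": [[0.4, [0, 0, 0], [0, 0, 0]], [0.4, [0, 0, 0], [0, 0, 0]], [0.4, [0, 0, 0], [0, 0, 0]], [0.4, [0, 0, 0], [0, 0, 0]], [0.4, [0, 0, 0], [0, 0, 0]], [0.4, [0, 0, 0], [0, 0, 0]]], "force": 25}}

```text
clock: 13.63
tcp_pos: [0.6263, -0.0367, 0.0451]
orientation: [-1.289, 1.074, -1.075]
contact_force: [1.1, 0.3, 4.5]
grip_width: 0.0439
```

Request:
{"op": "jog_arm", "data": {"motion": [[0.2, [0, 0, 0], [0, 0, 0]], [0.2, [0, 0, 0], [0, 0, 0]], [0.2, [0, -0.004, 0], [0, 0, 0]], [0.2, [0, -0.01, 0], [0, 0, 0]], [0.2, [0, -0.015, 0], [0, 0, 0]], [0.2, [0, -0.025, 0], [0, 0, 0]], [0.2, [0, -0.025, 0], [0, 0, 0]], [0.2, [0, -0.025, 0], [0, 0, 0]], [0.2, [0, -0.016, 0], [0, 0, 0]], [0.2, [0, 0, 0], [0, 0, 0]]], "force": 45}}

```text
clock: 14.47
tcp_pos: [0.628, -0.0364, 0.1696]
orientation: [-1.285, 1.069, -1.079]
contact_force: [1.7, -0.2, -2.0]
grip_width: 0.0437
```

```bash
python3 - <<'E'
from h import *
to(.5553,.25,.165)
snap('side','s2'); snap('top','t2')
E
```

```text
t 14.47 pos [ 0.628  -0.0364  0.1696] w 0.0437 F [ 1.74 -0.25 -2.03]
tool shift mm [-294.9    4.1  -19.9]
```

View pics/s2.png

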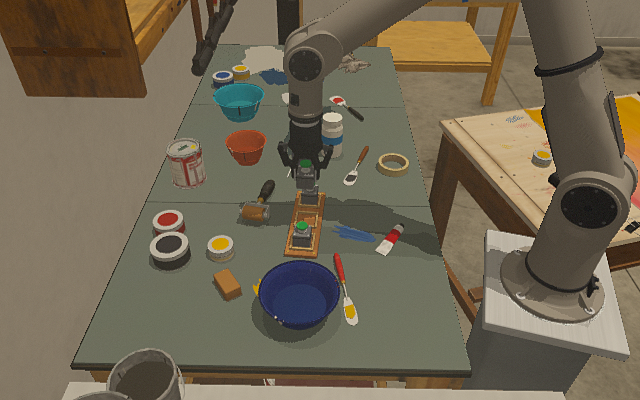

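Request:
{"op": "jog_arm", "data": {"motion": [[0.2, [-0.015, 0, -0.001], [0, 0, 0]], [0.2, [-0.028, 0, -0.002], [0, 0, 0]], [0.2, [-0.035, 0, -0.003], [0, 0, 0]], [0.2, [-0.035, 0, -0.003], [0, 0, 0]], [0.2, [-0.035, 0, -0.003], [0, 0, 0]], [0.2, [-0.035, 0, -0.003], [0, 0, 0]], [0.2, [-0.035, 0, -0.002], [0, 0, 0]], [0.2, [-0.035, 0, -0.002], [0, 0, 0]], [0.2, [-0.028, 0, -0.001], [0, 0, 0]], [0.2, [-0.014, 0, 0], [0, 0, 0]]]}}

```text
clock: 15.4
tcp_pos: [0.5492, 0.2553, 0.1632]
orientation: [-1.293, 1.073, -1.067]
contact_force: [-0.1, 0.7, -1.0]
grip_width: 0.0436
```

Request:
{"op": "jog_arm", "data": {"motion": [[0.2, [0, 0, 0], [0, 0, 0]], [0.2, [0, 0, 0], [0, 0, 0]], [0.2, [0, 0, 0], [0, 0, 0]], [0.2, [0, 0, 0], [0, 0, 0]], [0.2, [0, 0, 0], [0, 0, 0]]]}}

```text
clock: 15.82
tcp_pos: [0.5535, 0.2479, 0.1641]
orientation: [-1.289, 1.077, -1.077]
contact_force: [-0.0, -0.3, -1.7]
grip_width: 0.0435
```

```bash
python3 - <<'E'
from h import *
to(.5553,.25,.042,np.radians(10.3))
snap('side','s3'); snap('wrist','w3')
E
```

```text
t 15.82 pos [0.5535 0.2479 0.1641] w 0.0435 F [-0.03 -0.28 -1.7 ]
tool shift mm [ -1.9 122.1   2.3]
turn deg [ 0.03 -0.08  0.06]
```

View pics/w3.png

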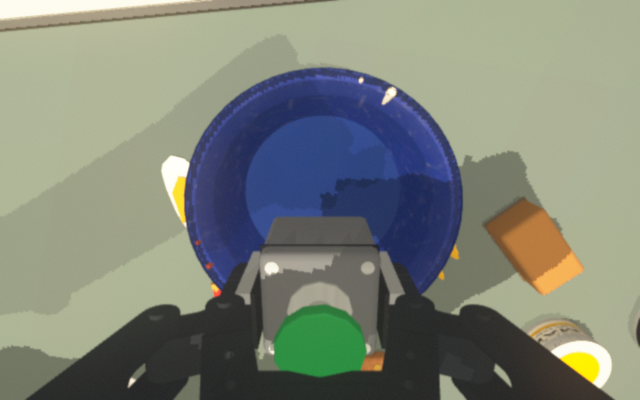

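View pics/s3.png

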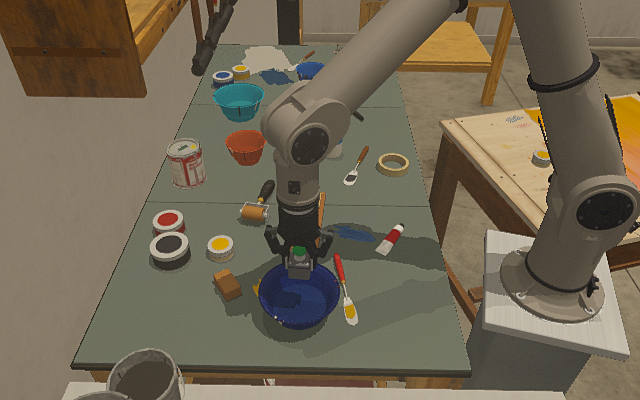

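The switch hangs level in the jaws over the bowl, and the bowl's floor is centred near column 323. I'll lower it.

Request:
{"op": "jog_arm", "data": {"motion": [[0.2, [-0.002, 0.012, 0.002], [0, 0, 0]], [0.2, [0, 0.02, 0], [0, 0, 0]], [0.2, [0, 0.025, 0], [0, 0, 0]], [0.2, [0, 0.025, 0], [0, 0, 0]], [0.2, [0, 0.018, 0], [0, 0, 0]], [0.2, [0, 0.012, 0], [0, 0, 0]], [0.2, [0, 0.005, 0], [0, 0, 0]], [0.2, [0, 0, 0], [0, 0, 0]], [0.2, [0, 0, 0], [0, 0, 0]], [0.2, [0, 0, 0], [0, 0, 0]]]}}

```text
clock: 16.75
tcp_pos: [0.5554, 0.2527, 0.0487]
orientation: [-1.287, 1.074, -1.075]
contact_force: [-0.5, -0.1, -2.4]
grip_width: 0.0435
```

Request:
{"op": "jog_arm", "data": {"motion": [[0.2, [0, 0.002, 0], [0, 0, 0]], [0.2, [0, 0, 0], [0, 0, 0]]]}}

```text
clock: 16.92
tcp_pos: [0.555, 0.2523, 0.0462]
orientation: [-1.288, 1.074, -1.075]
contact_force: [-0.2, -0.5, -1.9]
grip_width: 0.0435
```

Request:
{"op": "jog_arm", "data": {"motion": [[0.2, [0, 0.002, 0], [0, 0, 0]], [0.2, [0, 0, 0], [0, 0, 0]]]}}

```text
clock: 17.08
tcp_pos: [0.5546, 0.2521, 0.0435]
orientation: [-1.289, 1.075, -1.075]
contact_force: [-0.3, -0.2, -1.6]
grip_width: 0.0436
```

Request:
{"op": "jog_arm", "data": {"motion": [[0.2, [0, 0.002, 0], [0, 0, 0]], [0.2, [0, 0, 0], [0, 0, 0]]]}}

```text
clock: 17.25
tcp_pos: [0.5544, 0.252, 0.0412]
orientation: [-1.29, 1.075, -1.075]
contact_force: [-0.3, -0.3, -2.6]
grip_width: 0.0436
```

Request:
{"op": "jog_arm", "data": {"motion": [[0.2, [0, 0.0015, 0], [0, 0, 0]], [0.2, [0, 0, 0], [0, 0, 0]]]}}

```text
clock: 17.42
tcp_pos: [0.5544, 0.252, 0.0397]
orientation: [-1.29, 1.075, -1.075]
contact_force: [0.2, 0.3, -1.2]
grip_width: 0.0437
```

Request:
{"op": "jog_arm", "data": {"motion": [[0.2, [0, 0.001, 0], [0, 0, 0]], [0.2, [0, 0, 0], [0, 0, 0]]]}}

```text
clock: 17.58
tcp_pos: [0.5545, 0.2521, 0.0395]
orientation: [-1.29, 1.075, -1.075]
contact_force: [-2.7, -2.0, 4.8]
grip_width: 0.0432
```

Request:
{"op": "jog_arm", "data": {"motion": [[0.62, [0, 0, 0], [0, 0, 0]], [0.62, [0, 0, 0], [0, 0, 0]], [0.62, [0, 0, 0], [0, 0, 0]], [0.62, [0, 0, 0], [0, 0, 0]]]}}

```text
clock: 17.92
tcp_pos: [0.5547, 0.2522, 0.039]
orientation: [-1.289, 1.075, -1.075]
contact_force: [0.4, -0.4, -0.0]
grip_width: 0.0533
```

Request:
{"op": "jog_arm", "data": {"motion": [[0.62, [0, -0.01, 0], [0, 0, 0]], [0.62, [0, -0.02, 0], [0, 0, 0]], [0.62, [0, -0.03, 0], [0, 0, 0]], [0.62, [0, -0.03, 0], [0, 0, 0]], [0.62, [0, -0.035, 0], [0, 0, 0]], [0.62, [0, -0.035, 0], [0, 0, 0]], [0.62, [0, -0.03, 0], [0, 0, 0]], [0.62, [0, 0, 0], [0, 0, 0]], [0.62, [0, 0, 0], [0, 0, 0]]]}}

```text
clock: 18.67
tcp_pos: [0.5555, 0.2529, 0.2319]
orientation: [-1.285, 1.072, -1.076]
contact_force: [0.1, 0.7, -0.6]
grip_width: 0.0527
```

```bash
python3 - <<'E'
from h import *
to(.5553,.25,.3)
snap('side','s4'); snap('wrist','w4'); snap('top','t4')
E
```

```text
t 18.67 pos [0.5555 0.2529 0.2319] w 0.0527 F [ 0.12  0.68 -0.62]
tool shift mm [  2.7 -68.1  -0.4]
```

View pics/w4.png

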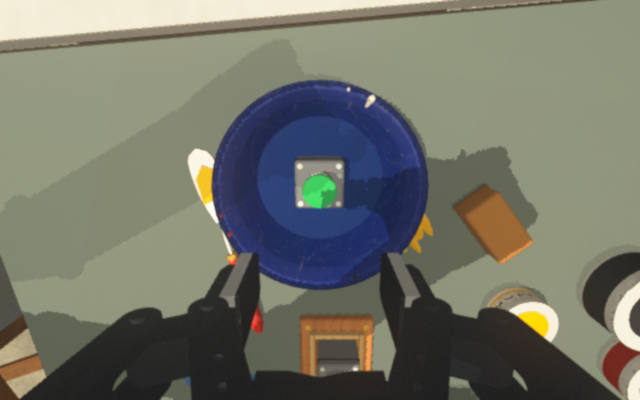

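View pics/s4.png

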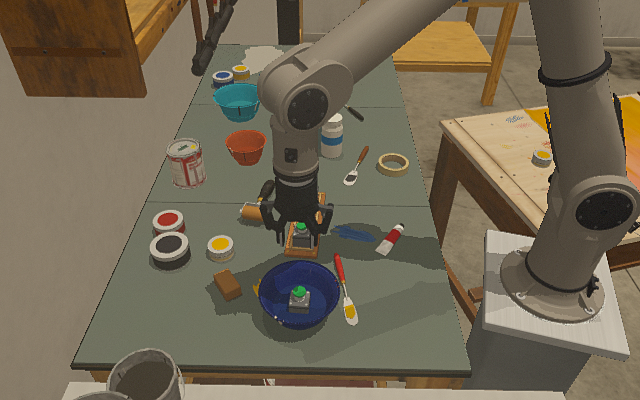

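View pics/t4.png

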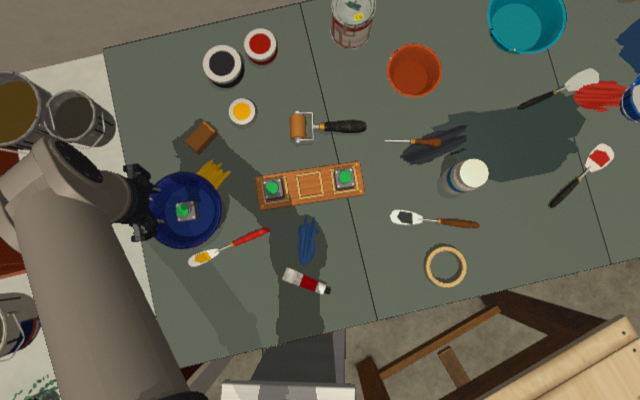

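The switch stands upright in the bowl: (185,211) in the top view and (319,183) in the wrist view. The left and right switches are still in their pockets at (272,188) and (345,178), and everything else looks unmoved. The arm is clear, so I'm handing in.

```bash
python3 -c "
from h import *
print(r.hand_in())"
```

```text
the job is handed in; nothing more can be done
None
```

The worn switch was the middle one. It now stands upright in the navy-blue bowl, and the job was handed in at about 19 s on the clock.

I pressed the caps from left to right, each about 4 to 5 mm down, past the 3 mm click and short of the hard stop:

| Switch | Highest force read | Verdict |
|---|---|---|
| Left | 6.2 N | sound |
| Middle | 2.4 N | worn |
| Right | 7.3 N | sound |

These are readings at the end of each 1 mm step, so the true peaks may have been slightly higher. The left and middle readings are therefore a little below the nominal 7.5 N and 3 N.

The last top, side and wrist pictures show the sound switches standing in the left and right pockets and the middle pocket empty. By eye, the bystanders look the same as at the start; I did not measure their positions again. The gripper was open and clear of everything, about 0.23 m above the bench, and no check failed or disagreed.

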